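# Gauge two bored blocks on plug pins and sort them

### The arm

A 6-joint arm with a two-finger parallel gripper is mounted at the origin on the work surface. World frame = base frame: x ahead of the robot, y to its left, z up, the work surface at z = 0. Lengths are in mm, angles in rad, forces in N, time in s.
With the tool pointing down it reaches from about 350 to 775 mm from the base axis. Payload 7.3 kg.
Tool frame: the origin (TCP) lies midway between the tips of the shut fingers; the grasp point (between the pads) lies 19 mm behind it; z points along the fingers, y is the line along which they close (so a half turn about z gives the same grasp; the last joint's range is limited). The gripper opens to 92 mm and grips with 3 to 60 N. Pads are 19 mm wide; open, the fingers measure 130 mm over their backs; the gripper's body (75 mm by 190 mm) begins 47 mm behind the grasp point.
Start: joints at [0.996, 0.342, 1.524, -0, 1.275, -0.146], TCP at [218.273, 477.495, 226.741] pointing down, gripper open.
Joint ranges: [-2.53, 2.53], [-0.77, 2.02], [0.04, 2.7], [-1, 4.14], [0.28, 2.66], [-3.11, 3.11]. Speed limits (rad/s): [2.57, 2.57, 3.14, 3.14, 3.14, 3.14].

### API

Orientations are given as [roll, pitch, yaw] about the fixed x, y, z axes, in that order (R = Rz(yaw) Ry(pitch) Rx(roll)).
In Python, from plant import bot gives the robot as it stands.
- The arm moves only by the tool servo_tool, never from a script. Its argument "deltas" is a list of rows, each a list of 2 entries, a list of its own where there are three numbers: the shift along the tool's x, y, z in m, then the turn, a rotation vector about the tool's x, y, z in degrees. A call has 1 to 20 rows; each row shifts and turns the commanded pose from where the row before left it, along the tool's axes as they then stand; what a row does not reach is not made up. A row lasts 1/8 s, in which the tool goes at most 62.5 mm and 10.7 degrees, less where a joint would pass 70% of its speed; a pose out of reach is approached as far as the arm can. A call with a gripper value outside its range is refused whole. "fingers" is the opening, from 0 (shut) to 1 (fully open), set as the call begins (left out, the last holds). The fingers move at their own pace and stop on an object; the grip force is fixed at half the most. Time passes only in rows, so rows that do not move let the fingers close. It gives the time, the measured TCP pose, the force, the opening and the grip force at its end, in the units of the state.
- bot.get_obs(): the state, without advancing time (a new reading comes with each control period).
- bot.capture(name): name is "scene" or "top" or "wrist"; returns the picture (384x512x3 uint8, red, green, blue); there is no depth.
- bot.camera_model(name): a dict with "mtx" (3x3 intrinsics, pixels), "dist" ([k1, k2, p1, p2, k3] as OpenCV has them; the pictures are not rectified), "xyz" and "rotation" of the camera in the world. Camera axes: x right, y down, z forward; pixel columns grow to the right and rows downward; lengths in mm; the calibration is good to about 2 mm. A picture is of the moment at which its call begins: read the wrist's pose just before it. camera_model takes no time and is no camera call; for the wrist camera it gives the pose at the moment of the call.
- bot.close_job(): hands the job in; it is judged then, once.
The state is a dict: "time": time; "joint_positions": joint angles; "dq": joint speeds; "tau": joint torques, N m; "tool_pos": TCP position; "tcp_rot": TCP orientation; "contact_force": force on the tool from outside, world axes, zero at the start; "moment": the same for the moment, N m; "grip_width": finger opening in mm; "finger_force": force on a finger pad.
Only numpy, scipy, OpenCV 4.12 (cv2) and the standard library are available. Lean on these libraries where they do the work, as an engineer would, in place of code of your own. Each camera call takes 0.05 s, during which the arm holds its last target. There are 200 camera calls.

### The job

Push both black blocks along their lanes onto the gauge pins as far as each will go without forcing it, and leave both there until both are tested. Then take them off: set the one that went fully home against the end wall gently down, flat and upright, in the shallow white tray, and the one that stopped short likewise in the deeper cardboard carton. Leave the two black cups alone.

Things in the scene. Friction and masses are not known exactly. Their poses are not given: they have to be found in the camera images.
- gauge: fixed aluminium two-lane gauge: plate 12 thick, 192 wide, from x = -115 to +90; origin at bench level, z up. End wall at the +x end: 62 high over the bench, inner face x = +70. Lanes along x at y = +58 (left) and -58 (right), 51 wide between rails 8 thick, tops 24 over the bench. One steel pin per lane points from the wall to -x. Blocks are pushed to +x
- home_left (a point): left lane, on the plate's top (12 over the bench): where a block's origin lies when it is fully home against the end wall; axes as the gauge. A block with the small bore stops 37 short of it
- home_right (a point): the same for the right lane
- tip_left (a point): tip of the left pin, on its axis, 40 over the bench (28 over the plate), 55 from the end wall. From the wall the pin is 28 in diameter for 37, then a nose of 20 in diameter for 18
- tip_right (a point): the same for the right pin
- block_a: black anodised block, 80 long (x) x 48 wide (y) x 56 high (z), about 0.4 kg, round bore along x, its axis 28 above the underside. Origin: centre of underside. block_a and block_b look alike; one bore passes the pin's full diameter, the other only its thin nose: the gauge shows which. At the start each lies in one lane (either in either), up to 25 mm short of the pin's tip, x along the lane
- block_b: black anodised block, 80 long (x) x 48 wide (y) x 56 high (z), about 0.4 kg, round bore along x, its axis 28 above the underside. Origin: centre of underside. block_a and block_b look alike; one bore passes the pin's full diameter, the other only its thin nose: the gauge shows which. At the start each lies in one lane (either in either), up to 25 mm short of the pin's tip, x along the lane
- tray: shallow open white plastic tray, 130 x 200, 35 high. Origin: centre of its underside; x along the 130 side, y along the 200 side; floor and walls 4 thick. Fixed, left or right of the gauge
- carton: open cardboard carton, 130 x 200, 75 high. Origin: centre of its underside; x along the 130 side, y along the 200 side; floor and walls 4 thick. Fixed, left or right of the gauge
- cup_1: bystander: open black cup, 68 diameter, 62 high, standing on the bench; origin at the centre of its underside
- cup_2: bystander: a second cup like cup_1
Mind the look-alikes: they are no part of the job. Leave any turquoise or yellow look-alike of the block_b alone.

How it is judged:
By the outcome, as a careful person would: the job done as asked, in the order asked, and still so for the second after the job is handed in, with the robot touching nothing.
It also fails if it takes over 72 s, if anything falls off the work surface, if the arm or the gripper's body presses on something with over 40 N, if the wrist force passes 120 N, or if a joint passes its speed limit or range.

## Working session

There is one attempt and no reset: what is moved stays moved. The work goes in short steps, Python scripts to look and compute and a tool call to move; the robot and the scene stay as the last step left them, time stands still between calls to the robot, and variables do not carry over. Pictures are saved under pics/ and viewed, at most 10 in all, crops included, and the job is handed in when it is done.

Besides the shell and the picture viewer there is one more tool, called after "Emit:" by a JSON object that holds its "op" and its "data". servo_tool: Moves the arm, as the interface text tells. Its arguments: {"type":"object","properties":{"deltas":{"type":"array"},"fingers":{"type":"number"}},"required":["deltas"]}

```bash
mkdir -p pics; ls; python3 - <<'E'
from plant import bot
import cv2,numpy as np
o=bot.get_obs(); print({k:np.round(v,3).tolist() for k,v in o.items()})
ims=[]
for n in ("scene","top"):
    im=bot.capture(n); cv2.imwrite(f"pics/{n}0.png",im[...,::-1])
    m=bot.camera_model(n); print(n,{k:np.round(v,3).tolist() for k,v in m.items()})
E
```

```text
pics
{'time': 0.0, 'joint_positions': [0.996, 0.343, 1.525, 0.0, 1.275, -0.146], 'dq': [0.002, -0.0, 0.001, -0.002, 0.0, 0.0], 'tau': [-0.002, -43.126, -24.422, 0.072, 0.056, -0.0], 'tool_pos': [218.042, 477.135, 226.045], 'tcp_rot': [-3.14, -0.0, 2.713], 'contact_force': [-0.732, 0.48, -0.05], 'moment': [0.041, 0.077, -0.01], 'finger_force': 0.0, 'grip_width': 92.034}
scene {'mtx': [[372.905, 0.0, 263.743], [0.0, 372.905, 192.59], [0.0, 0.0, 1.0]], 'dist': [-0.087, 0.0, 0.0, 0.0, 0.0], 'xyz': [1304.001, 169.702, 815.826], 'rotation': [-2.345, -0.003, 1.77]}
top {'mtx': [[474.888, 0.0, 261.228], [0.0, 474.888, 186.752], [0.0, 0.0, 1.0]], 'dist': [0.053, 0.0, 0.0, 0.0, 0.0], 'xyz': [434.7, 15.515, 1438.919], 'rotation': [-3.06, -0.009, -1.56]}
```

View pics/top0.png

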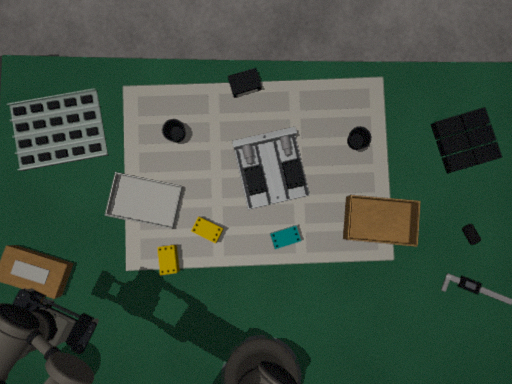

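View pics/scene0.png

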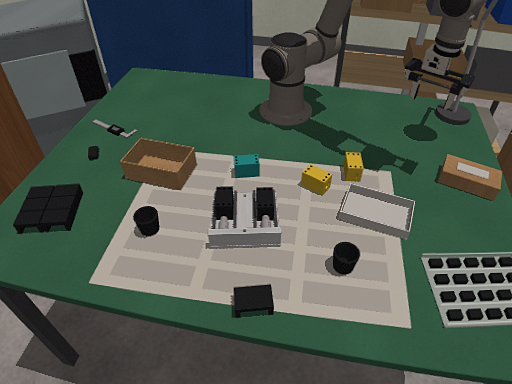

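The top view shows the gauge at px (270,168), with the end wall up (+x) and a black block in each lane at about (254,178) and (293,174). The tray is at (145,200), the carton at (382,220) and the cups at (175,130) and (359,138).

```bash
cat > h.py <<'E'
import numpy as np,cv2
from scipy.spatial.transform import Rotation as R
def ray(m,px):
    p=cv2.undistortPoints(np.array(px,float).reshape(-1,1,2),np.array(m['mtx']),np.array(m['dist'])).reshape(-1,2)
    rot=np.array(m['rotation'],float)
    M=R.from_euler('xyz',rot).as_matrix() if rot.size==3 else rot
    return np.c_[p,np.ones(len(p))]@M.T
def onz(m,px,z):
    d=ray(m,px);c=np.array(m['xyz'],float)
    return (c+d*((z-c[2])/d[:,2])[:,None])[:,:2]
def proj(m,P):
    M=R.from_euler('xyz',m['rotation']).as_matrix().T
    rv=cv2.Rodrigues(M)[0]; t=-M@np.array(m['xyz'],float)
    return cv2.projectPoints(np.array(P,float).reshape(-1,1,3),rv,t,np.array(m['mtx']),np.array(m['dist']))[0].reshape(-1,2)
E
python3 - <<'E'
from plant import bot
import cv2,numpy as np
from h import *
im=cv2.imread('pics/top0.png');m=bot.camera_model('top')
c=cv2.resize(im[115:220,215:325],None,fx=5.4,fy=5.4,interpolation=cv2.INTER_CUBIC)
cv2.imwrite('pics/crop_g.png',c)
hsv=cv2.cvtColor(im,cv2.COLOR_BGR2HSV)
# carton: brown
def rect(mask,roi,z,name):
    x0,y0,x1,y1=roi; k=np.zeros_like(mask);k[y0:y1,x0:x1]=mask[y0:y1,x0:x1]
    cs,_=cv2.findContours(k,cv2.RETR_EXTERNAL,cv2.CHAIN_APPROX_NONE)
    c=max(cs,key=cv2.contourArea).reshape(-1,2)
    print(name,cv2.boundingRect(c))
    w=onz(m,c,z).astype(np.float32); r=cv2.minAreaRect(w); print(np.round(r[0],1),np.round(r[1],1),round(r[2],2))
rect(((hsv[...,0]>8)&(hsv[...,0]<22)&(hsv[...,1]>90)).astype(np.uint8),(330,185,430,255),75,'carton')
for p in [(112,178),(145,200),(180,180),(150,180),(385,215)]: print(p,hsv[p[1],p[0]])
E
```

```text
carton (343, 195, 77, 51)
[ 455.7 -339.5] [211.6 129.2] 85.45
(112, 178) [ 73 138  72]
(145, 200) [ 22  19 150]
(180, 180) [ 23  17 136]
(150, 180) [ 39  16 113]
(385, 215) [ 16 149 115]
```

View pics/crop_g.png

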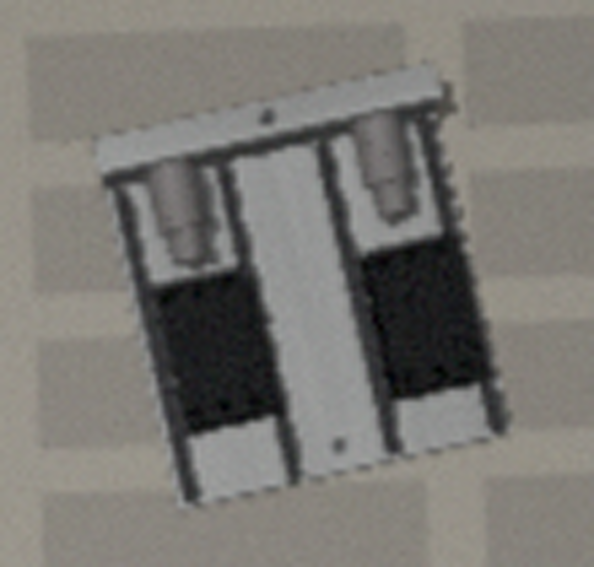

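The crop shows both blocks short of the pin tips, with their front edges at about y=275 (left) and y=245 (right). The left tip is at (192,265) and the right tip at (398,222). The wall top's corners are at (97,137), (437,65), (447,102) and (105,180).

```bash
python3 - <<'E'
from plant import bot
import cv2,numpy as np
from h import *
im=cv2.imread('pics/top0.png');m=bot.camera_model('top')
f=lambda P:np.array(P)/5.4+np.array([215,115])-.4
w=onz(m,f([(97,137),(437,65),(447,102),(105,180)]),62); print('wall',w.round(1).tolist(),w.mean(0))
dy=(w[0]-w[1]);print('len',np.linalg.norm(dy),'yaw',np.arctan2(-dy[0],dy[1]), 'front', np.arctan2(-(w[3]-w[2])[0],(w[3]-w[2])[1]))
n=onz(m,f([(183,505),(508,430)]),20); print('near',n.round(1).tolist(),n.mean(0))
d=w.mean(0)-n.mean(0);print('axis yaw',np.arctan2(d[1],d[0]))
t=onz(m,f([(192,262),(398,220)]),40);print('tips',t.round(1).tolist())
b=onz(m,f([(157,287),(240,270),(275,415),(190,435)]),68);print('L',b.round(1).tolist(),b.mean(0))
b=onz(m,f([(358,255),(447,235),(485,380),(395,400)]),68);print('R',b.round(1).tolist(),b.mean(0))
hsv=cv2.cvtColor(im,cv2.COLOR_BGR2HSV)
k=((hsv[...,2]>95)&(hsv[...,1]<60)).astype(np.uint8)
c=cv2.resize(im[165:235,100:190],None,fx=6,fy=6,interpolation=cv2.INTER_CUBIC)
d=cv2.resize(im[185:255,335:425],None,fx=6,fy=6,interpolation=cv2.INTER_CUBIC)
cv2.imwrite('pics/crop_tc.png',np.vstack([c,d])[:, :])
cv2.imwrite('pics/crop_tc.png',cv2.resize(np.hstack([c,d]),None,fx=.74,fy=.74))
E
```

```text
wall [[684.1, 90.1], [726.0, -94.2], [705.7, -99.8], [660.6, 85.4]] [694.08405966  -4.61367379]
len 189.00361960902484 yaw 0.22343163361082496 front 0.23874663000873841
near [[486.6, 41.6], [530.2, -138.0]] [508.38987372 -48.2029881 ]
axis yaw 0.2305628026701483
tips [[619.3, 38.1], [644.0, -75.0]]
L [[601.9, 56.3], [611.6, 11.7], [533.6, -7.9], [522.3, 37.5]] [567.35311809  24.40198739]
R [[620.5, -51.7], [632.0, -99.7], [553.7, -120.4], [542.4, -72.2]] [587.14985806 -86.00661609]
```

View pics/crop_tc.png

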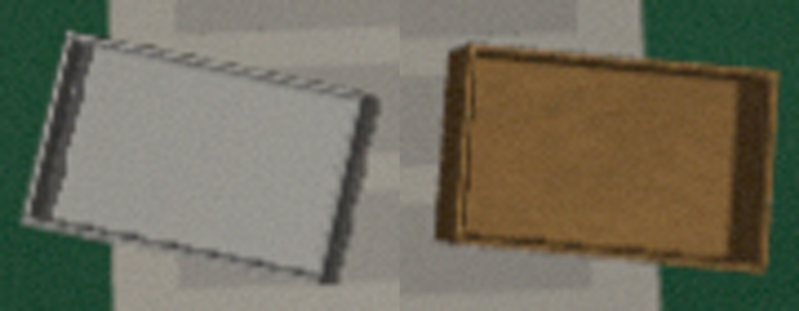

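The crop shows the tray rim corners at (68,33), (378,97), (330,283) and (22,220). The carton's are at about (470,43), (778,72), (766,272) and (455,240).

The gauge sits at about (618,-22) with yaw 0.2305. I'll turn the tool so its x axis is -gauge x and its y axis is +gauge y, then move behind the left block with the fingers shut.

Emit:
{"op": "servo_tool", "data": {"deltas": [[[0,0,0],[0,0,-9.45]],[[0,0,0],[0,0,-9.45]],[[0,0,0],[0,0,-9.45]],[[0,0,0],[0,0,-9.45]],[[-0.0123,-0.0371,0],[0,0,0]],[[-0.0123,-0.0371,0],[0,0,0]],[[-0.0123,-0.0371,0],[0,0,0]],[[-0.0123,-0.0371,0],[0,0,0]],[[-0.0123,-0.0371,0],[0,0,0]],[[-0.0123,-0.0371,0],[0,0,0]],[[-0.0123,-0.0371,0],[0,0,0]],[[-0.0123,-0.0371,0],[0,0,0]],[[-0.0123,-0.0371,0],[0,0,0]],[[-0.0123,-0.0371,0],[0,0,0]],[[-0.0123,-0.0371,0],[0,0,0]],[[-0.0123,-0.0371,0],[0,0,0]],[[-0.0123,-0.0371,0],[0,0,0]],[[-0.0123,-0.0371,0],[0,0,0]]], "fingers": 0}}

```text
time: 2.35
tool_pos: [505.1, 10.1, 226.4]
tcp_rot: [3.141, -0.001, -2.911]
contact_force: [0.3, 0.5, -0.0]
grip_width: 0.5
finger_force: 0.0
```

```bash
cat >> h.py <<'E'
G0=np.array([618,-22.4]);GY=0.2305
def g(p,yaw=GY):
    p=np.atleast_2d(np.array(p,float))[:,:2]-G0;c,s=np.cos(GY),np.sin(GY)
    return np.c_[p[:,0]*c+p[:,1]*s,-p[:,0]*s+p[:,1]*c]
E
python3 - <<'E'
from plant import bot
from h import *
m=bot.camera_model('top')
f=lambda P,o:np.array(P)/4.44+np.array(o)-.4
for nm,P,o,z in (('tray',[(68,33),(378,97),(330,283),(22,220)],(100,165),35),('carton',[(70,43),(378,72),(366,272),(55,240)],(335,185),75)):
    w=onz(m,f(P,o),z);d=w[0]-w[1]+w[3]-w[2]
    print(nm,w.round(1).tolist(),w.mean(0).round(1),'g',g(w.mean(0)).round(1),'len',np.linalg.norm(d)/2,'yaw',np.arctan2(-d[0],d[1]))
o=bot.get_obs();mw=bot.camera_model('wrist');im=bot.capture('wrist')
cv2.imwrite('pics/w1.png',im[...,::-1])
print(o['time'],o['tool_pos'],o['tcp_rot'],g(o['tool_pos']),o['contact_force'],o['grip_width'])
print({k:np.round(v,3).tolist() for k,v in mw.items()})
E
```

```text
tray [[588.3, 436.6], [548.1, 230.7], [424.4, 259.2], [464.0, 462.1]] [506.2 347.2] g [[-24.4 385.3]] len 208.24506182857436 yaw -0.19303576072472733
carton [[527.8, -252.0], [511.4, -450.0], [383.1, -440.0], [400.7, -241.6]] [ 455.7 -345.9] g [[-231.9 -277.9]] len 198.92584074262163 yaw -0.08569440081048244
2.35 [505.13118277  10.12359558 226.3915955 ] [ 3.14120118e+00 -5.88418313e-04 -2.91081495e+00] [[-102.45321345   57.44991928]] [ 0.25373889  0.53125994 -0.04581938] 0.5478441629455457
{'mtx': [[313.691, 0.0, 254.88], [0.0, 313.691, 188.901], [0.0, 0.0, 1.0]], 'dist': [0.028, 0.0, 0.0, 0.0, 0.0], 'xyz': [438.666, -5.79, 384.562], 'rotation': [2.882, 0.0, 1.801]}
```

View pics/w1.png

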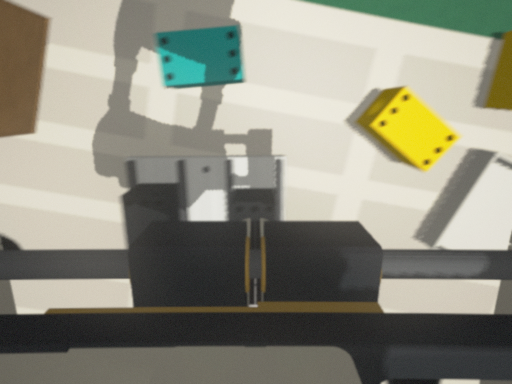

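The wrist view shows the gauge's near corners at (127,157) and (284,157). The fingers are over the left lane, which is at x≈230 to 283.

```bash
python3 - <<'E'
from plant import bot
from h import *
mw=bot.camera_model('wrist')
im=cv2.imread('pics/w1.png')
for z in (12,24): print(z,g(onz(mw,[(127,157),(284,157)],z)).round(1).tolist(), g(onz(mw,[(131,160),(187,160),(229,160),(281,160)],z)).round(1).tolist())
print(im[165,115:295].mean(-1).astype(int).tolist())
E
```

```text
12 [[-109.7, -100.1], [-109.6, 87.1]] [[-106.1, -95.8], [-106.1, -29.0], [-106.1, 21.3], [-106.0, 83.6]]
24 [[-111.6, -95.2], [-111.6, 86.0]] [[-108.1, -90.9], [-108.2, -26.4], [-108.2, 22.3], [-108.1, 82.6]]
[129, 128, 126, 125, 126, 128, 125, 123, 120, 114, 105, 99, 90, 81, 79, 74, 75, 79, 79, 96, 107, 113, 123, 128, 133, 136, 134, 133, 132, 134, 134, 139, 135, 135, 135, 138, 137, 136, 135, 133, 133, 132, 134, 137, 135, 135, 138, 134, 134, 136, 136, 136, 134, 137, 136, 137, 137, 140, 134, 129, 120, 113, 102, 90, 81, 74, 75, 78, 88, 101, 110, 121, 131, 135, 136, 138, 139, 139, 141, 141, 142, 143, 143, 142, 142, 141, 140, 141, 140, 139, 135, 131, 132, 133, 135, 139, 140, 142, 140, 142, 140, 139, 140, 140, 141, 137, 138, 136, 131, 124, 117, 108, 96, 91, 100, 116, 144, 170, 193, 209, 221, 227, 228, 229, 229, 228, 229, 229, 228, 228, 228, 224, 206, 171, 148, 144, 143, 143, 143, 143, 146, 142, 145, 144, 144, 147, 145, 145, 146, 147, 145, 141, 142, 144, 144, 147, 147, 144, 141, 148, 147, 129, 111, 107, 117, 138, 161, 181, 194, 208, 218, 219, 219, 218, 219, 219, 219, 217, 217, 217]
```

Emit:
{"op": "servo_tool", "data": {"deltas": [[[0,-0.0015,0.032],[0,0,0]],[[0,0,0.032],[0,0,0]],[[0,0,0.032],[0,0,0]],[[0,0,0.032],[0,0,0]],[[0,0,0.032],[0,0,0]],[[0,0,0.032],[0,0,0]],[[0,0,0],[0,0,0]]], "fingers": 0}}

```text
time: 3.28
tool_pos: [503.1, 10.2, 32.7]
tcp_rot: [3.139, -0.005, -2.911]
contact_force: [0.1, 0.4, 0.7]
grip_width: 0.5
finger_force: 0.0
```

```bash
python3 - <<'E'
from plant import bot
from h import *
o=bot.get_obs();mw=bot.camera_model('wrist');im=bot.capture('wrist')[...,::-1];s=bot.capture('scene')[...,::-1]
c=cv2.resize(s[170:260,190:300],(512,419),interpolation=cv2.INTER_CUBIC)
cv2.imwrite('pics/w2.png',np.hstack([cv2.resize(im[90:330,100:400],(280,224)),cv2.resize(c,(512,419))[:224*0+419][:, :]][0:1]) if 0 else np.vstack([cv2.resize(im,(448,336))[:, :],]) )
a=np.zeros((419,800,3),np.uint8);a[:,:400]=cv2.resize(im[100:384,60:430],(400,419))if 0 else 0
a[:307,:400]=cv2.resize(im[100:384,70:440],(400,307));a[:327,400:]=cv2.resize(c,(400,327));cv2.imwrite('pics/w2.png',a)
print(o['tool_pos'],g(o['tool_pos']),o['contact_force'])
E
```

```text
[503.13044734  10.20160689  32.7109439 ] [[-104.3832112    57.98296405]] [0.14431054 0.44749768 0.70619105]
```

View pics/w2.png

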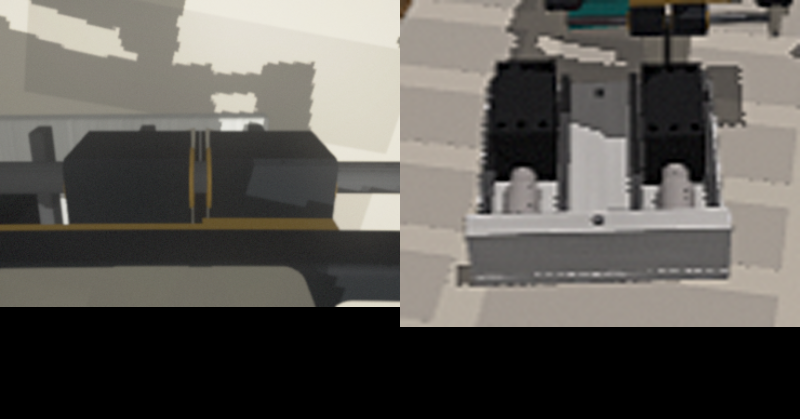

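In the wrist view the rails sit symmetrically about the shut fingers: rails at x≈148 and 255, fingers at 200. That means the fingers are centred on the left lane, so I'll push.

Emit:
{"op": "servo_tool", "data": {"deltas": [[[-0.004,0,0],[0,0,0]],[[-0.004,0,0],[0,0,0]],[[-0.004,0,0],[0,0,0]],[[-0.004,0,0],[0,0,0]],[[-0.004,0,0],[0,0,0]],[[-0.003,0,0],[0,0,0]],[[-0.003,0,0],[0,0,0]],[[-0.003,0,0],[0,0,0]],[[-0.003,0,0],[0,0,0]],[[-0.003,0,0],[0,0,0]],[[-0.003,0,0],[0,0,0]],[[-0.003,0,0],[0,0,0]],[[0,0,0],[0,0,0]]]}}

```text
time: 5.0
tool_pos: [545.8, 19.3, 34.8]
tcp_rot: [-3.141, 0.001, -2.911]
contact_force: [-1.1, 0.2, -0.1]
grip_width: 0.1
finger_force: 0.2
```

Emit:
{"op": "servo_tool", "data": {"deltas": [[[-0.001,0,0],[0,0,0]],[[-0.001,0,0],[0,0,0]],[[0,0,0],[0,0,0]]]}}

```text
time: 5.38
tool_pos: [547.0, 19.7, 34.8]
tcp_rot: [3.142, 0.0, -2.911]
contact_force: [-3.1, -0.3, 1.1]
grip_width: 0.6
finger_force: 1.5
```

Emit:
{"op": "servo_tool", "data": {"deltas": [[[-0.001,0,0],[0,0,0]],[[-0.001,0,0],[0,0,0]],[[0,0,0],[0,0,0]]]}}

```text
time: 5.75
tool_pos: [549.1, 20.2, 34.8]
tcp_rot: [3.142, 0.0, -2.911]
contact_force: [-3.0, -0.9, 2.0]
grip_width: 0.4
finger_force: 1.6
```

Emit:
{"op": "servo_tool", "data": {"deltas": [[[-0.001,0,0],[0,0,0]],[[-0.001,0,0],[0,0,0]],[[0,0,0],[0,0,0]]]}}

```text
time: 6.12
tool_pos: [549.8, 20.4, 34.7]
tcp_rot: [3.141, -0.002, -2.91]
contact_force: [-7.1, -2.1, 5.2]
grip_width: 0.6
finger_force: 4.0
```

Emit:
{"op": "servo_tool", "data": {"deltas": [[[-0.001,0,0],[0,0,0]],[[-0.001,0,0],[0,0,0]],[[0,0,0],[0,0,0]]]}}

```text
time: 6.5
tool_pos: [549.7, 20.5, 34.6]
tcp_rot: [3.141, -0.007, -2.91]
contact_force: [-15.0, -6.0, 11.6]
grip_width: 0.6
finger_force: 7.7
```

The left block stopped at TCP gx≈-56.7, which is the expected stop 37 short, so its bore is the small one. Next I'll back off and go behind the right block.

Emit:
{"op": "servo_tool", "data": {"deltas": [[[0.006,0,0],[0,0,0]],[[0.015,0,0],[0,0,0]],[[0.015,0,-0.005],[0,0,0]],[[0.019,0,-0.005],[0,0,0]],[[0,-0.0192,0],[0,0,0]],[[0,-0.0192,0],[0,0,0]],[[0,-0.0192,0],[0,0,0]],[[0,-0.0192,0],[0,0,0]],[[0,-0.0192,0],[0,0,0]],[[0,-0.0192,0],[0,0,0]],[[0,0,0.005],[0,0,0]],[[0,0,0.005],[0,0,0]],[[-0.004,0,0],[0,0,0]],[[-0.004,0,0],[0,0,0]],[[-0.004,0,0],[0,0,0]],[[-0.004,0,0],[0,0,0]],[[-0.003,0,0],[0,0,0]],[[-0.003,0,0],[0,0,0]],[[-0.003,0,0],[0,0,0]],[[-0.003,0,0],[0,0,0]]]}}

```text
time: 9.0
tool_pos: [553.0, -97.3, 34.7]
tcp_rot: [3.141, -0.0, -2.911]
contact_force: [-2.7, -0.0, 1.8]
grip_width: 0.1
finger_force: 1.4
```

Emit:
{"op": "servo_tool", "data": {"deltas": [[[-0.003,0,0],[0,0,0]],[[-0.003,0,0],[0,0,0]],[[-0.003,0,0],[0,0,0]],[[-0.003,0,0],[0,0,0]],[[0,0,0],[0,0,0]]]}}

```text
time: 9.62
tool_pos: [565.2, -94.4, 34.7]
tcp_rot: [-3.141, 0.001, -2.911]
contact_force: [0.8, 0.3, -0.4]
grip_width: 0.7
finger_force: 0.0
```

```bash
python3 - <<'E'
from plant import bot
from h import *
o=bot.get_obs();print(o['tool_pos'],g(o['tool_pos']),o['contact_force'])
E
```

```text
[565.23124159 -94.40064749  34.70611058] [[-67.82272486 -58.04061591]] [ 0.83700824  0.330704   -0.44133644]
```

Emit:
{"op": "servo_tool", "data": {"deltas": [[[-0.002,0,0],[0,0,0]],[[-0.002,0,0],[0,0,0]],[[-0.002,0,0],[0,0,0]],[[-0.002,0,0],[0,0,0]],[[-0.001,0,0],[0,0,0]],[[-0.001,0,0],[0,0,0]],[[-0.001,0,0],[0,0,0]],[[-0.001,0,0],[0,0,0]],[[-0.001,0,0],[0,0,0]]]}}

```text
time: 10.75
tool_pos: [577.3, -91.5, 34.7]
tcp_rot: [3.142, 0.0, -2.911]
contact_force: [-2.0, -0.9, 1.4]
grip_width: 0.6
finger_force: 1.2
```

Emit:
{"op": "servo_tool", "data": {"deltas": [[[-0.002,0,0],[0,0,0]],[[-0.002,0,0],[0,0,0]],[[0,0,0],[0,0,0]]]}}

```text
time: 11.12
tool_pos: [581.6, -90.5, 34.7]
tcp_rot: [-3.141, 0.001, -2.911]
contact_force: [-0.5, -0.3, -0.1]
grip_width: 0.6
finger_force: 0.2
```

Past the nose step at about gx -51, and the force is still small. I'll keep pushing.

Emit:
{"op": "servo_tool", "data": {"deltas": [[[-0.003,0,0],[0,0,0]],[[-0.003,0,0],[0,0,0]],[[-0.003,0,0],[0,0,0]],[[-0.003,0,0],[0,0,0]],[[-0.003,0,0],[0,0,0]],[[-0.003,0,0],[0,0,0]],[[-0.003,0,0],[0,0,0]],[[-0.003,0,0],[0,0,0]],[[-0.002,0,0],[0,0,0]],[[0,0,0],[0,0,0]]]}}

```text
time: 12.38
tool_pos: [606.9, -84.6, 34.7]
tcp_rot: [-3.141, 0.001, -2.911]
contact_force: [-0.4, 0.6, -0.7]
grip_width: 0.4
finger_force: 0.1
```

Emit:
{"op": "servo_tool", "data": {"deltas": [[[-0.001,0,0],[0,0,0]],[[-0.001,0,0],[0,0,0]],[[-0.001,0,0],[0,0,0]],[[0,0,0],[0,0,0]]]}}

```text
time: 12.88
tool_pos: [609.5, -84.0, 34.7]
tcp_rot: [-3.142, 0.0, -2.911]
contact_force: [-0.7, -0.6, 0.3]
grip_width: 0.8
finger_force: 0.8
```

Emit:
{"op": "servo_tool", "data": {"deltas": [[[-0.001,0,0],[0,0,0]],[[-0.001,0,0],[0,0,0]],[[0,0,0],[0,0,0]]]}}

```text
time: 13.25
tool_pos: [611.5, -83.5, 34.7]
tcp_rot: [-3.142, 0.0, -2.911]
contact_force: [-1.3, -0.0, -0.0]
grip_width: 0.5
finger_force: 0.8
```

Emit:
{"op": "servo_tool", "data": {"deltas": [[[-0.001,0,0],[0,0,0]],[[-0.001,0,0],[0,0,0]],[[0,0,0],[0,0,0]]]}}

```text
time: 13.62
tool_pos: [613.0, -83.1, 34.7]
tcp_rot: [3.141, -0.001, -2.911]
contact_force: [-4.0, -1.5, 2.2]
grip_width: 0.5
finger_force: 2.1
```

Emit:
{"op": "servo_tool", "data": {"deltas": [[[-0.001,0,0],[0,0,0]],[[-0.001,0,0],[0,0,0]],[[0,0,0],[0,0,0]]]}}

```text
time: 14.0
tool_pos: [613.0, -83.1, 34.8]
tcp_rot: [3.141, -0.005, -2.911]
contact_force: [-12.1, -2.7, 7.1]
grip_width: 0.7
finger_force: 6.2
```

Right block fully home: it stopped at gx≈-18.9, about 38 further than the left one. I'll back off, rise, check both in the scene view, and then grasp the right block.

Emit:
{"op": "servo_tool", "data": {"deltas": [[[0.006,0,0],[0,0,0]],[[0.004,0,-0.02],[0,0,0]],[[0,0,-0.022],[0,0,0]],[[0,0,-0.024],[0,0,0]],[[0,0,0],[0,0,0]]], "fingers": 1}}

```text
time: 14.62
tool_pos: [607.5, -85.2, 104.0]
tcp_rot: [-3.139, 0.006, -2.91]
contact_force: [0.1, -0.1, 0.8]
grip_width: 45.8
finger_force: 0.0
```

```bash
python3 - <<'E'
from plant import bot
from h import *
o=bot.get_obs();s=bot.capture('scene')[...,::-1]
cv2.imwrite('pics/s2.png',cv2.resize(s[150:260,170:320],(750,550),interpolation=cv2.INTER_CUBIC))
print(o['time'],o['tool_pos'],g(o['tool_pos']),o['grip_width'])
E
```

```text
14.625 [607.46788598 -85.19359764 104.0416934 ] [[-24.59966076 -58.72663808]] 45.77496861333243
```

View pics/s2.png

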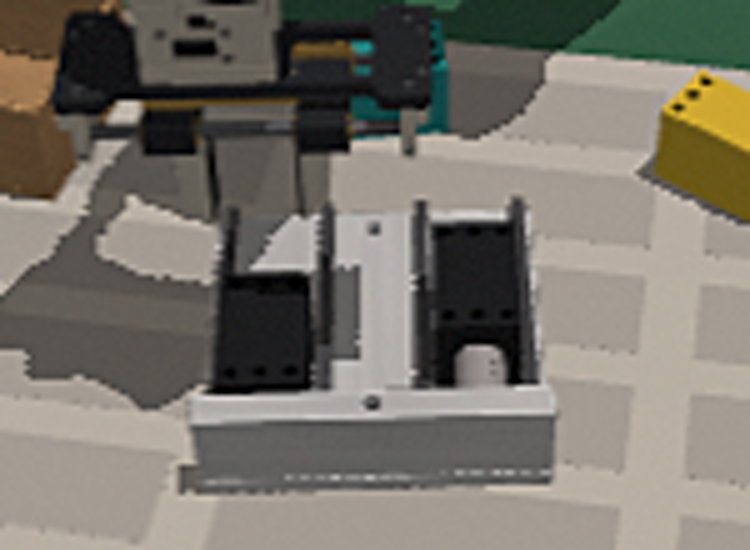

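The scene view shows the right-lane block (275,330) flush against the wall, and the left-lane one (475,290) stopped on the pin's shoulder. Both tests are done, so I'll grasp the right block.

Emit:
{"op": "servo_tool", "data": {"deltas": [[[-0.018,0,0],[0,0,0]],[[-0.018,0,0],[0,0,0]],[[-0.018,0,0],[0,0,0]],[[0,0,0],[0,0,0]],[[0,0,0.023],[0,0,0]],[[0,0,0.023],[0,0,0]],[[0,0,0.018],[0,0,0]],[[0,0,0],[0,0,0]]], "fingers": 1}}

```text
time: 15.68
tool_pos: [656.6, -72.4, 34.9]
tcp_rot: [3.14, -0.003, -2.911]
contact_force: [-0.9, 0.8, 0.1]
grip_width: 91.7
finger_force: 0.0
```

Emit:
{"op": "servo_tool", "data": {"deltas": [[[0,0,0],[0,0,0]],[[0,0,0],[0,0,0]],[[0,0,0],[0,0,0]],[[0,0,0],[0,0,0]],[[0,0,0],[0,0,0]],[[0,0,0],[0,0,0]]], "fingers": 0}}

```text
time: 16.42
tool_pos: [657.9, -72.0, 36.9]
tcp_rot: [3.141, -0.0, -2.91]
contact_force: [-2.1, 3.7, 2.7]
grip_width: 48.5
finger_force: 30.0
```

Emit:
{"op": "servo_tool", "data": {"deltas": [[[0.005,0,0],[0,0,0]],[[0.01,0,0],[0,0,0]],[[0.01,0,0],[0,0,0]],[[0.01,0,0],[0,0,0]]]}}

```text
time: 16.92
tool_pos: [623.8, -80.4, 36.9]
tcp_rot: [-3.142, 0.001, -2.91]
contact_force: [2.9, 3.6, 0.5]
grip_width: 47.9
finger_force: 30.0
```

Emit:
{"op": "servo_tool", "data": {"deltas": [[[0.01,0,0],[0,0,0]],[[0.01,0,0],[0,0,0]],[[0.01,0,0],[0,0,0]],[[0.008,0,0],[0,0,0]],[[0,0,0],[0,0,0]]]}}

```text
time: 17.55
tool_pos: [585.6, -89.6, 36.9]
tcp_rot: [3.141, -0.002, -2.911]
contact_force: [-2.5, 1.2, 5.7]
grip_width: 47.6
finger_force: 30.0
```

Emit:
{"op": "servo_tool", "data": {"deltas": [[[0,0,-0.003],[0,0,0]],[[0,0,-0.005],[0,0,0]],[[0,0,-0.01],[0,0,0]],[[0,0,-0.02],[0,0,0]],[[0,0,-0.03],[0,0,0]],[[0,0,-0.03],[0,0,0]],[[0,0,0],[0,0,0]]]}}

```text
time: 18.42
tool_pos: [588.6, -89.8, 137.5]
tcp_rot: [-3.139, 0.005, -2.911]
contact_force: [0.2, -0.7, -4.9]
grip_width: 47.8
finger_force: 30.0
```

```bash
python3 - <<'E'
from plant import bot
from h import *
o=bot.get_obs();print(o['time'],o['tool_pos'],o['tcp_rot'],g(o['tool_pos']),o['contact_force'],o['moment'],o['grip_width'],o['finger_force'])
E
```

```text
18.425 [588.62030879 -89.75064287 137.4533226 ] [-3.13862277  0.0051978  -2.91062171] [[-43.98988488 -58.85716082]] [ 0.17081636 -0.66387602 -4.92579312] [ 0.06441106  0.08842616 -0.01250534] 47.8262673823333 29.970309287309647
```

Emit:
{"op": "servo_tool", "data": {"deltas": [[[-0.001,0.015,0],[0,0,0]],[[-0.0015,0.03,0],[0,0,0]],[[-0.0015,0.03,0],[0,0,0]],[[-0.0015,0.03,0],[0,0,0]],[[-0.0015,0.03,0],[0,0,0]],[[-0.0015,0.03,0],[0,0,0]],[[-0.0015,0.03,0],[0,0,0]],[[-0.0015,0.03,0],[0,0,0]],[[-0.0015,0.03,0],[0,0,0]],[[-0.0015,0.03,0],[0,0,0]],[[-0.001,0.03,0],[0,0,0]],[[-0.001,0.03,0],[0,0,0]],[[-0.001,0.03,0],[0,0,0]],[[-0.001,0.03,0],[0,0,0]],[[0,0.025,0],[0,0,0]],[[0,0.011,0],[0,0,0]],[[0,0,0],[0,0,8.1]],[[0,0,0],[0,0,8.1]],[[0,0,0],[0,0,8.1]],[[0,0,0],[0,0,0]]]}}

```text
time: 20.92
tool_pos: [503.5, 343.8, 133.8]
tcp_rot: [-3.14, -0.001, 2.949]
contact_force: [-0.7, 0.6, -4.1]
grip_width: 47.9
finger_force: 30.0
```

```bash
python3 - <<'E'
from plant import bot
from h import *
o=bot.get_obs();s=bot.capture('top')[...,::-1]
print(o['time'],o['tool_pos'],o['tcp_rot'],o['grip_width'],o['contact_force'])
w=bot.capture('wrist')[...,::-1]
a=np.zeros((384,800,3),np.uint8);a[:300,:400]=cv2.resize(s[140:260,80:240],(400,300));a[:300,400:]=cv2.resize(w,(400,300));cv2.imwrite('pics/t3.png',a[:300])
E
```

```text
20.925 [503.46510538 343.81771992 133.79783219] [-3.14038500e+00 -1.42140447e-03  2.94940507e+00] 47.86288446524816 [-0.68899654  0.63839129 -4.09586046]
```

View pics/t3.png

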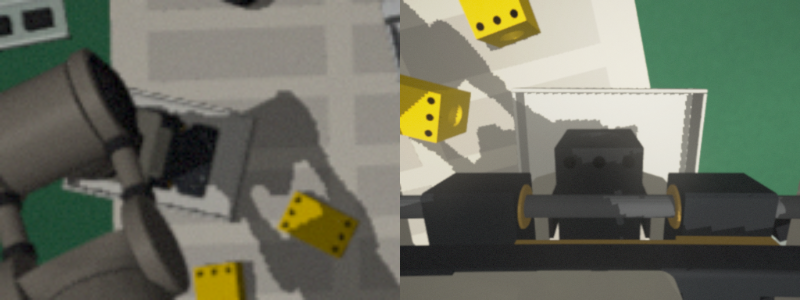

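The wrist view shows the held block (555 to 643) aligned over the tray (515 to 705), so I'll lower it.

Emit:
{"op": "servo_tool", "data": {"deltas": [[[0,0,0.02],[0,0,0]],[[0,0,0.02],[0,0,0]],[[0,0,0.02],[0,0,0]],[[0,0,0.015],[0,0,0]],[[0,0,0.012],[0,0,0]],[[0,0,0.006],[0,0,0]],[[0,0,0.004],[0,0,0]],[[0,0,0],[0,0,0]],[[0,0,0],[0,0,0]]]}}

```text
time: 22.15
tool_pos: [504.4, 344.5, 38.3]
tcp_rot: [3.141, 0.001, 2.949]
contact_force: [0.2, -0.2, -4.7]
grip_width: 47.8
finger_force: 30.0
```

Emit:
{"op": "servo_tool", "data": {"deltas": [[[0,0,0.002],[0,0,0]],[[0,0,0.002],[0,0,0]],[[0,0,0.001],[0,0,0]],[[0,0,0],[0,0,0]]]}}

```text
time: 22.65
tool_pos: [504.0, 344.3, 32.6]
tcp_rot: [-3.142, -0.0, 2.948]
contact_force: [-0.4, 0.4, -2.7]
grip_width: 48.0
finger_force: 30.0
```

Emit:
{"op": "servo_tool", "data": {"deltas": [[[0,0,0.001],[0,0,0]],[[0,0,0.001],[0,0,0]],[[0,0,0],[0,0,0]]]}}

```text
time: 23.02
tool_pos: [504.0, 344.2, 30.6]
tcp_rot: [-3.142, -0.0, 2.948]
contact_force: [-0.2, -0.0, -3.1]
grip_width: 47.7
finger_force: 30.0
```

Emit:
{"op": "servo_tool", "data": {"deltas": [[[0,0,0.001],[0,0,0]],[[0,0,0.0005],[0,0,0]],[[0,0,0],[0,0,0]]]}}

```text
time: 23.4
tool_pos: [504.0, 344.3, 29.2]
tcp_rot: [3.142, -0.0, 2.948]
contact_force: [-0.5, 1.0, -3.8]
grip_width: 47.8
finger_force: 30.0
```

Emit:
{"op": "servo_tool", "data": {"deltas": [[[0,0,0.0005],[0,0,0]],[[0,0,0.0005],[0,0,0]],[[0,0,0],[0,0,0]]]}}

```text
time: 23.78
tool_pos: [504.1, 344.3, 28.9]
tcp_rot: [3.141, 0.0, 2.949]
contact_force: [-2.6, -1.3, 3.4]
grip_width: 48.0
finger_force: 30.0
```

Contact made, so I'll release and rise.

Emit:
{"op": "servo_tool", "data": {"deltas": [[[0,0,0],[0,0,0]],[[0,0,0],[0,0,0]],[[0,0,0],[0,0,0]],[[0,0,0],[0,0,0]],[[0,0,-0.01],[0,0,0]],[[0,0,-0.025],[0,0,0]],[[0,0,-0.035],[0,0,0]],[[0,0,-0.035],[0,0,0]],[[0,0,0],[0,0,-8.1]],[[0,0,0],[0,0,-8.1]],[[0,0,0],[0,0,-8.1]],[[0,0,0],[0,0,0]]], "fingers": 1}}

```text
time: 25.28
tool_pos: [504.2, 344.3, 133.9]
tcp_rot: [3.141, 0.001, -2.912]
contact_force: [-0.2, -0.0, 0.5]
grip_width: 91.8
finger_force: 0.0
```

```bash
python3 - <<'E'
from plant import bot
from h import *
o=bot.get_obs();print(o['time'],o['tool_pos'],o['tcp_rot'],g(o['tool_pos']),o['contact_force'],o['grip_width'])
E
```

```text
25.275 [504.19246917 344.33932077 133.92641655] [ 3.14132817e+00  8.52247342e-04 -2.91189864e+00] [[-27.01072909 383.04086465]] [-0.20734938 -0.0054395   0.54551892] 91.77935570200259
```

Emit:
{"op": "servo_tool", "data": {"deltas": [[[-0.0015,-0.025,0],[0,0,0]],[[-0.0015,-0.03,0],[0,0,0]],[[-0.002,-0.03,0],[0,0,0]],[[-0.002,-0.03,0],[0,0,0]],[[-0.002,-0.03,0],[0,0,0]],[[-0.002,-0.03,0],[0,0,0]],[[-0.002,-0.03,0],[0,0,0]],[[-0.002,-0.03,0],[0,0,0]],[[-0.002,-0.03,0],[0,0,0]],[[-0.002,-0.03,0],[0,0,0]],[[0,-0.02,0],[0,0,0]],[[0,-0.01,0],[0,0,0]],[[0,0,0],[0,0,0]],[[0,0,0],[0,0,0]]]}}

```text
time: 27.02
tool_pos: [596.7, 33.1, 133.2]
tcp_rot: [3.141, -0.0, -2.91]
contact_force: [-0.2, -0.0, 0.2]
grip_width: 91.7
finger_force: 0.0
```

```bash
python3 - <<'E'
from plant import bot
from h import *
o=bot.get_obs();print(o['time'],o['tool_pos'],o['tcp_rot'],g(o['tool_pos']),o['contact_force'],o['grip_width'])
E
```

```text
27.025 [596.68814652  33.1194584  133.22016985] [ 3.14114627e+00 -1.28187681e-04 -2.91028125e+00] [[-8.06398788 58.92009385]] [-0.2180639  -0.03525407  0.21523324] 91.7126577324181
```

Emit:
{"op": "servo_tool", "data": {"deltas": [[[0,-0.001,0.02],[0,0,0]],[[0,0,0.025],[0,0,0]],[[0,0,0.025],[0,0,0]],[[0,0,0.02],[0,0,0]],[[0,0,0.008],[0,0,0]],[[0,0,0],[0,0,0]]]}}

```text
time: 27.78
tool_pos: [597.0, 31.8, 35.1]
tcp_rot: [3.141, -0.001, -2.91]
contact_force: [-0.3, -0.9, 0.6]
grip_width: 91.8
finger_force: 0.0
```

Emit:
{"op": "servo_tool", "data": {"deltas": [[[0,0,0],[0,0,0]],[[0,0,0],[0,0,0]],[[0,0,0],[0,0,0]],[[0,0,0],[0,0,0]],[[0,0,0],[0,0,0]],[[0,0,0],[0,0,0]]], "fingers": 0}}

```text
time: 28.52
tool_pos: [596.6, 32.4, 35.4]
tcp_rot: [3.14, -0.001, -2.911]
contact_force: [-2.4, 4.4, 2.9]
grip_width: 48.0
finger_force: 30.0
```

Emit:
{"op": "servo_tool", "data": {"deltas": [[[0.004,0,0],[0,0,0]],[[0.008,0,0],[0,0,0]],[[0.008,0,0],[0,0,0]],[[0.008,0,0],[0,0,0]],[[0.008,0,0],[0,0,0]],[[0,0,0],[0,0,0]]]}}

```text
time: 29.28
tool_pos: [561.8, 23.9, 35.4]
tcp_rot: [3.14, -0.0, -2.911]
contact_force: [-1.0, 4.7, 2.6]
grip_width: 47.9
finger_force: 30.0
```

Emit:
{"op": "servo_tool", "data": {"deltas": [[[0,0,-0.003],[0,0,0]],[[0,0,-0.005],[0,0,0]],[[0,0,-0.01],[0,0,0]],[[0,0,-0.02],[0,0,0]],[[0,0,-0.03],[0,0,0]],[[0,0,-0.03],[0,0,0]],[[0,0,-0.03],[0,0,0]],[[0,0,0],[0,0,0]]]}}

```text
time: 30.28
tool_pos: [564.0, 22.1, 166.1]
tcp_rot: [-3.138, 0.006, -2.911]
contact_force: [-0.1, 0.4, -5.0]
grip_width: 47.7
finger_force: 30.0
```

```bash
python3 - <<'E'
from plant import bot
from h import *
o=bot.get_obs();print(o['time'],o['tool_pos'],o['tcp_rot'],g(o['tool_pos']),o['contact_force'],o['grip_width'])
E
```

```text
30.275 [564.01782867  22.08852431 166.11487589] [-3.13845918  0.00629446 -2.9110883 ] [[-42.3904254   55.64490499]] [-0.13860695  0.40930892 -5.04413611] 47.725924091761556
```

Emit:
{"op": "servo_tool", "data": {"deltas": [[[0.007,-0.012,0],[0,0,0]],[[0.014,-0.025,0],[0,0,0]],[[0.014,-0.025,0],[0,0,0]],[[0.014,-0.025,0],[0,0,0]],[[0.014,-0.025,0],[0,0,0]],[[0.014,-0.025,0],[0,0,0]],[[0.014,-0.025,0],[0,0,0]],[[0.014,-0.025,0],[0,0,0]],[[0.014,-0.025,0],[0,0,0]],[[0.014,-0.025,0],[0,0,0]],[[0.014,-0.025,0],[0,0,0]],[[0.014,-0.025,0],[0,0,0]],[[0.014,-0.025,0],[0,0,0]],[[0.011,-0.015,0],[0,0,0]],[[0.004,-0.006,0],[0,0,0]],[[0,0,0],[0,0,6.03]],[[0,0,0],[0,0,6.03]],[[0,0,0],[0,0,6.03]],[[0,0,0],[0,0,0]]]}}

```text
time: 32.65
tool_pos: [453.3, -343.8, 162.8]
tcp_rot: [3.141, -0.001, 3.058]
contact_force: [-0.2, -0.1, -4.8]
grip_width: 47.9
finger_force: 30.0
```

```bash
python3 - <<'E'
from plant import bot
from h import *
o=bot.get_obs();s=bot.capture('scene')[...,::-1]
print(o['time'],o['tool_pos'],o['tcp_rot'],o['grip_width'],o['contact_force'])
w=bot.capture('wrist')[...,::-1]
a=np.zeros((300,800,3),np.uint8);a[:,:400]=cv2.resize(s[80:230,60:260],(400,300));a[:,400:]=cv2.resize(w,(400,300));cv2.imwrite('pics/c3.png',a)
E
```

```text
32.65 [ 453.34887653 -343.84094125  162.83663305] [ 3.14071774e+00 -6.01022448e-04  3.05842969e+00] 47.94017582022254 [-0.22824443 -0.08825805 -4.81396859]
```

View pics/c3.png

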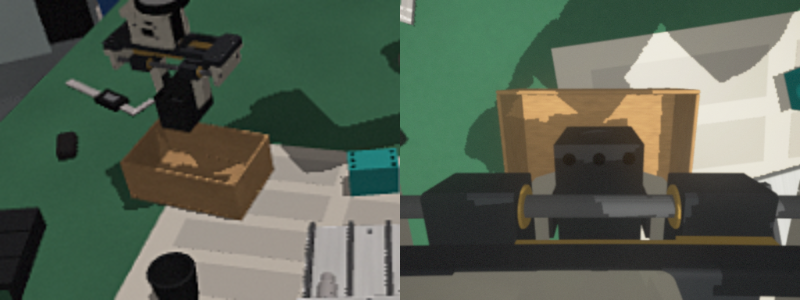

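Block (555 to 640) is centred over the carton (498 to 699). I'll lower it.

Emit:
{"op": "servo_tool", "data": {"deltas": [[[-0.002,0,0.015],[0,0,0]],[[0,0,0.02],[0,0,0]],[[0,0,0.02],[0,0,0]],[[0,0,0.02],[0,0,0]],[[0,0,0.02],[0,0,0]],[[0,0,0.015],[0,0,0]],[[0,0,0.01],[0,0,0]],[[0,0,0.006],[0,0,0]],[[0,0,0.003],[0,0,0]],[[0,0,0],[0,0,0]],[[0,0,0],[0,0,0]]]}}

```text
time: 34.12
tool_pos: [455.6, -345.0, 34.7]
tcp_rot: [-3.141, 0.001, 3.057]
contact_force: [0.1, 0.2, -5.0]
grip_width: 47.8
finger_force: 30.0
```

Emit:
{"op": "servo_tool", "data": {"deltas": [[[0,0,0.001],[0,0,0]],[[0,0,0.001],[0,0,0]],[[0,0,0.001],[0,0,0]],[[0,0,0],[0,0,0]]]}}

```text
time: 34.62
tool_pos: [455.3, -344.7, 31.1]
tcp_rot: [3.141, -0.0, 3.057]
contact_force: [0.3, 0.4, -5.4]
grip_width: 47.8
finger_force: 30.0
```

Emit:
{"op": "servo_tool", "data": {"deltas": [[[0,0,0.001],[0,0,0]],[[0,0,0.001],[0,0,0]],[[0,0,0.0005],[0,0,0]],[[0,0,0],[0,0,0]]]}}

```text
time: 35.12
tool_pos: [455.4, -344.7, 28.6]
tcp_rot: [3.141, -0.0, 3.057]
contact_force: [0.1, -1.1, -5.5]
grip_width: 47.8
finger_force: 30.0
```

Emit:
{"op": "servo_tool", "data": {"deltas": [[[0,0,0.0005],[0,0,0]],[[0,0,0.0005],[0,0,0]],[[0,0,0],[0,0,0]]]}}

```text
time: 35.5
tool_pos: [455.3, -344.7, 27.6]
tcp_rot: [3.141, -0.0, 3.057]
contact_force: [0.7, 1.3, -4.5]
grip_width: 47.9
finger_force: 30.0
```

Emit:
{"op": "servo_tool", "data": {"deltas": [[[0,0,0.0005],[0,0,0]],[[0,0,0.0005],[0,0,0]],[[0,0,0],[0,0,0]]]}}

```text
time: 35.88
tool_pos: [455.5, -344.8, 27.4]
tcp_rot: [-3.141, 0.0, 3.057]
contact_force: [-2.2, 1.3, 4.7]
grip_width: 47.8
finger_force: 30.0
```

Contact. I'll release, rise and retreat.

Emit:
{"op": "servo_tool", "data": {"deltas": [[[0,0,0],[0,0,0]],[[0,0,0],[0,0,0]],[[0,0,0],[0,0,0]],[[0,0,0],[0,0,0]],[[0,0,-0.01],[0,0,0]],[[0,0,-0.025],[0,0,0]],[[0,0,-0.035],[0,0,0]],[[0,0,-0.04],[0,0,0]],[[0,0,-0.04],[0,0,0]],[[0,0,-0.03],[0,0,0]],[[0,0.03,0],[0,0,0]],[[0,0.04,0],[0,0,0]],[[0,0.04,0],[0,0,0]],[[0,0.04,0],[0,0,0]],[[0,0.04,0],[0,0,0]],[[0,0.03,0],[0,0,0]],[[0,0.02,0],[0,0,0]],[[0,0,0],[0,0,0]],[[0,0,0],[0,0,0]]], "fingers": 1}}

```text
time: 38.25
tool_pos: [475.8, -106.2, 207.1]
tcp_rot: [-3.141, 0.001, 3.057]
contact_force: [-0.1, -0.1, -0.8]
grip_width: 92.0
finger_force: 0.0
```

```bash
python3 - <<'E'
from plant import bot
from h import *
s=bot.capture('scene')[...,::-1];t=bot.capture('top')[...,::-1]
a=np.zeros((300,800,3),np.uint8);a[:,:400]=cv2.resize(s[110:335,110:430],(400,300));a[:,400:]=cv2.resize(t[60:285,100:430],(400,300));cv2.imwrite('pics/end.png',cv2.resize(a,(800,300)))
E
```

```text
(no output)
```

View pics/end.png

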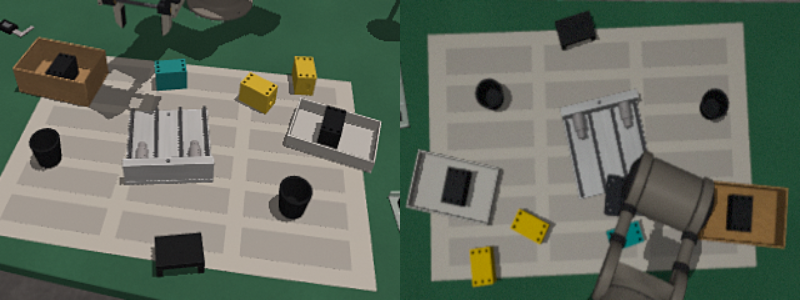

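The final views show one block flat and upright in the tray (458,187 in the top view) and the other in the carton (740,213). The gauge is empty and the cups have not moved.

```bash
python3 -c "
from plant import bot
print(bot.close_job())"
```

```text
the job is handed in; nothing more can be done
None
```

The job is handed in after about 38 s: the right-lane block went fully home and is in the white tray, the left-lane block stopped 37 mm short and is in the carton, and the cups were not touched.

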